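# Find the weak spring plunger with a test weight

## Task

Three look-alike spring plungers with white pans stand in a row on the blue test rack, and one of them has a worn spring: under one and the same load it sinks much farther than the other two. Find out which one it is, and leave the brass test weight standing upright on its pan, near the middle, so that it holds the pan fully down. Set the weight down, do not drop it or knock it over.

Things in the scene. Friction and masses are not known exactly. Their poses are not given: they have to be found in the camera images.
- test_weight: Loose solid brass weight of about 0.45 kg (4.4 N), an upright cylinder 36 mm across and 56 mm high with a small knob on top (18 mm across, total height 69 mm). Origin: centre of its flat underside, z up. Grasp the body across its 36 mm, well up, say 40 mm above the underside. It stands on the bench to the right of the rack.
- station_left (a point): Left plunger (seen from the robot): centre of the top face of its white round pan, 60 mm across, 5 mm thick, as it rests unloaded, 78 mm above the bench. The point stays put when the pan sinks. x: across the rack, away from the robot; y: along the row to the left; z up. Plungers stand 100 mm apart on a fixed blue plate, 90x310 mm. Pans slide straight down up to 26 mm and spring back.
- station_middle (a point): Middle plunger, the same point and axes. All three look alike and start to yield at 1.3 N. The worn one goes all the way (26 mm) under the weight, needing 3 N at 20 mm and 3.5 N at 26 mm. The other two carry the weight at about 13 mm and 4 mm (0.24 and 0.7 N more per mm). Moving a pan adds a drag of 15 N per m/s. Which is which changes every time.
- station_right (a point): Right plunger, the same point and axes. Which plunger is worn cannot be seen at rest: pushing each pan with the closed fingers at one force (about 4.5 N), or standing the weight on it, shows it by how far the pan goes down. Below the pan are a 12 mm steel stem and a black collar 34 mm across.
Things that resemble listed ones, but are neither listed nor needed, are in the scene too. There is more than one size of the test_weight; the job needs the smallest.

How it is judged (in metres and radians):
At the end, for the whole second after the job is handed in: The weight stands free and at rest, within 10 degrees of upright, its centre within 20 mm of a plunger's axis, its underside at least 21 mm below that plunger's resting pan height (only the worn spring lets it go that far) (((horizontal distance between test_weight and station_left below 0.02 m and z of test_weight in the frame of station_left below -0.021 m) or (horizontal distance between test_weight and station_middle below 0.02 m and z of test_weight in the frame of station_middle below -0.021 m) or (horizontal distance between test_weight and station_right below 0.02 m and z of test_weight in the frame of station_right below -0.021 m)) and angle between test_weight's own z axis and vertical below 0.17 rad and linear speed of test_weight below 0.02 m/s); the robot touches nothing.
It fails at once if the weight is knocked over (tilted beyond 45 degrees) (angle between test_weight's own z axis and vertical above 0.785 rad).
It fails at once if the weight is dropped (moves faster than 0.7 m/s with no finger on it) (linear speed of test_weight above 0.7 m/s and contact force between the fingers and test_weight below 0.1 N).
It also fails if it takes over 56 s, if anything falls off the work surface, if the arm or the gripper's body presses on something with over 40 N, if the wrist force passes 120 N, or if a joint passes its speed limit or range.

## Robot

A 6-joint arm with a two-finger parallel gripper is mounted at the origin on a cart in front of the work surface, level with it; the furniture and walls round the work are solid. World frame = base frame: x ahead of the robot, y to its left, z up, the work surface at z = 0. Lengths are in mm, angles in degrees, forces in N, time in s.
With the tool pointing down it reaches from about 300 to 950 mm from the base axis. Payload 3.1 kg.
Tool frame: the origin (TCP) lies between the finger pads; the fingertips stand 17 mm ahead of it and the grasp point (between the pads) lies 2 mm behind it (nose_length is the z of the fingertips in the tool frame, in mm); z points along the fingers, y is the line along which they close (so a half turn about z gives the same grasp; the last joint's range is limited). The gripper opens to 85 mm and grips with 20 to 120 N. Pads are 22 mm wide; open, the fingers measure 114 mm over their backs; the gripper's body (76 mm by 85 mm) begins 54 mm behind the grasp point. The pads swing forward as they close: fully open they stand 13 mm farther back than shut.
Start: joints at [68.543, 17.653, 93.61, -0, 68.738, -3.994], TCP at [187.59, 596.19, 248.272] pointing down, gripper open.
Joint ranges: [-175.34, 175.34], [-45.06, 112.39], [2.9, 150.54], [-68.45, 248.45], [3.09, 151.38], [-168.51, 168.51]. Speed limits (degrees/s): [159.86, 159.86, 180, 180, 180, 180].

## Interface

Orientations are given as a 3x3 rotation matrix whose columns are the frame's x, y, z axes.
In Python, from bench import * gives the robot as it stands. The module is installed in compiled form; this text tells all that it offers.
- The arm moves only by the shell command python3 -m pendant 'ROWS' [FORCE]. ROWS is a JSON object of lists of equal length, an entry for each row: "travel": the shift along the world's x, y, z in mm, a list of three; "turn": the turn, a rotation vector about the world's x, y, z in rad, a list of three; "claw": the opening, from -1 (shut) to 1 (fully open). In form: {"travel": [[dx, dy, dz], ...], "turn": [[wx, wy, wz], ...], "claw": [claw, ...]}. A call has 1 to 20 rows; each row is the pose to reach, as a shift and turn from the pose commanded when the call began; what a row does not reach only later rows make up. A row lasts 1/8 s, in which the tool goes at most 62.5 mm and 10.7 degrees, less where a joint would pass 70% of its speed; a pose out of reach is approached as far as the arm can. A call with a gripper value outside its range is refused whole. The fingers move at their own pace and stop on an object; FORCE is the grip in N (left out, the last holds). Time passes only in rows, so rows that repeat a pose let the fingers close. It gives the time, the measured TCP pose, the force, the opening and the grip force at its end, in the units of the state.
- get_state(): the state, without advancing time (a new reading comes with each control period).
- get_image(name): name is "side" or "top" or "wrist"; returns a dict with "pixels" (480x640x3 uint8, red, green, blue), "mtx" (3x3 intrinsics, pixels), "R" (3x3) and "t" (3): a world point X has camera coordinates R X + t; the wrist camera has in their place "mount" (4x4, takes a point from camera to tool coordinates, whose origin is the TCP and whose axes are the flange's). Camera axes: x right, y down, z forward; pixel columns grow to the right and rows downward; lengths in mm; the calibration is good to about 2 mm. A picture is of the moment at which its call begins: read the wrist's pose just before it. There is no depth.
- job_done(): hands the job in; it is judged then, once.
Trained networks look in a picture, given as the dict that the camera call returned (one of the last four; its "shot" number tells which), for a name from the list of things; names that differ only in an ending like _2 or _b are one class to them, and where a whole thing is asked for, a point or a joint stands for the part that bears it (a point fixed in the world has none). Each returns a list of dicts, best first, with "conf" (0 to 1); they miss things now and then, are a little off and sometimes report something else, mostly with a low value. They report only what shows in the picture. A call takes as long as a camera call. They do not tell look-alikes from the thing itself.
- silhouettes(thing, picture): "mask" (480x640 bool, what is visible of it) and "centre" ([row, column] as shares, 0 to 1, of the picture: columns of its width, rows of its height, amid what is visible of it).
- landmark_of(thing, picture): "centre" ([row, column] as shares, 0 to 1, of the picture: columns of its width, rows of its height: a listed point, or the origin of a listed thing).
The state is a dict: "clock": time; "qpos": joint angles; "dq": joint speeds; "effort": joint torques, N m; "tool_pos": TCP position; "eef_rot": TCP orientation; "wrist_force": force on the tool from outside, world axes, zero at the start; "wrist_torque": the same for the moment, N m; "width": opening from 0.0 (shut) to 1.0 (fully open); "grip_force": force on a finger pad.
Only numpy, scipy, OpenCV 4.12 (cv2) and the standard library are available. Lean on these libraries where they do the work, as an engineer would, in place of code of your own. Each camera call takes 0.05 s, during which the arm holds its last target. There are 200 camera calls.

## Working session

There is one attempt and no reset: what is moved stays moved. The work goes in short steps, Python scripts to look and compute and a shell command to move; the robot and the scene stay as the last step left them, time stands still between calls to the robot, and variables do not carry over. Pictures are saved under pics/ and viewed, at most 10 in all, crops included, and the job is handed in when it is done.

```bash
mkdir -p pics; cat > h.py <<'E'
from bench import *
import numpy as np, cv2
def ray(p,uv):
    d=np.linalg.inv(p["mtx"])@np.array([uv[0],uv[1],1.]); R=np.array(p["R"]);t=np.array(p["t"])
    return -R.T@t, R.T@d
def onz(p,uv,z):
    o,d=ray(p,uv); return o+d*(z-o[2])/d[2]
def px(c): return np.array([c["centre"][1]*640,c["centre"][0]*480])
E
python3 - <<'E'
from h import *
ims=[]
for n in("top","side"):
    p=get_image(n); ims.append(p["pixels"])
    cv2.imwrite(f"pics/{n}0.png",p["pixels"][:,:,::-1])
    for th,z in(("test_weight",0),("station_left",78),("station_middle",78),("station_right",78)):
        for c in landmark_of(th,p)[:4]:
            print(n,th,round(c["conf"],2),px(c).round(),onz(p,px(c),z).round(1))
    for c in silhouettes("test_weight",p)[:4]: print("sil",round(c["conf"],2),px(c).round(),c["mask"].sum())
    o,_=ray(p,(320,240)); print(n,"cam",o.round())
print(get_state())
E
```

```text
top test_weight 0.93 [446. 301.] [ 392.1 -263.9    0. ]
top test_weight 0.77 [456. 213.] [ 569.1 -290.6    0. ]
top test_weight 0.63 [449. 259.] [ 475.3 -272.     0. ]
top test_weight 0.5 [345. 225.] [546.2 -65.    0. ]
top station_left 0.97 [237. 238.] [510.5 138.   78. ]
top station_middle 0.78 [289. 236.] [512.   41.6  78. ]
top station_right 0.82 [342. 226.] [531.5 -57.2  78. ]
sil 0.96 [455. 303.] 787
sil 0.89 [453. 257.] 419
sil 0.74 [462. 210.] 834
top cam [382. -44. 915.]
side test_weight 0.91 [336. 347.] [ 385.3 -280.4    0. ]
side test_weight 0.89 [371. 328.] [ 472.7 -274.8    0. ]
side test_weight 0.73 [407. 314.] [ 561.6 -284.    -0. ]
side station_left 0.73 [287. 196.] [500.7 137.3  78. ]
side station_middle 0.73 [312. 216.] [512.5  34.2  78. ]
side station_middle 0.48 [338. 236.] [523.9 -63.6  78. ]
side station_right 0.77 [338. 235.] [525.7 -62.5  78. ]
sil 0.94 [370. 318.] 532
sil 0.67 [411. 300.] 1020
side cam [  -8. -893.  878.]
{'clock': 0.6, 'qpos': array([ 6.85431699e+01,  1.76493282e+01,  9.36089182e+01,  1.23575867e-03,
        6.87380359e+01, -3.99324130e+00]), 'dq': array([-0.05268391, -0.0198088 , -0.00320569,  0.01748022, -0.05406759,
        0.00929083]), 'effort': array([-1.29965706e-04, -4.14989376e+01, -2.76890695e+01, -1.03129182e-04,
        1.46395963e-03,  2.01175503e-07]), 'tool_pos': array([187.58600037, 596.20295579, 248.31784179]), 'eef_rot': array([[-9.53905508e-01,  3.00107117e-01,  5.02816487e-06],
       [ 3.00107117e-01,  9.53905506e-01,  6.77409525e-05],
       [ 1.55331478e-05,  6.61274558e-05, -9.99999998e-01]]), 'wrist_force': array([-0.68948225,  0.31017445,  0.13926496]), 'wrist_torque': array([-0.03524438,  0.01525212,  0.00466599]), 'grip_force': 0.0, 'width': 1.0013303552391313}
```

View pics/top0.png

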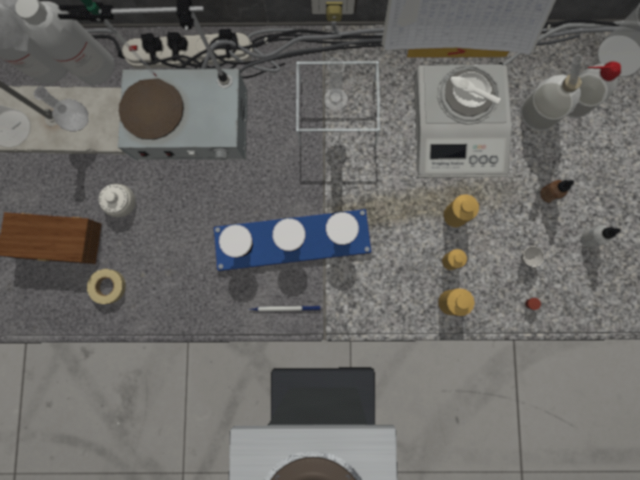

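View pics/side0.png

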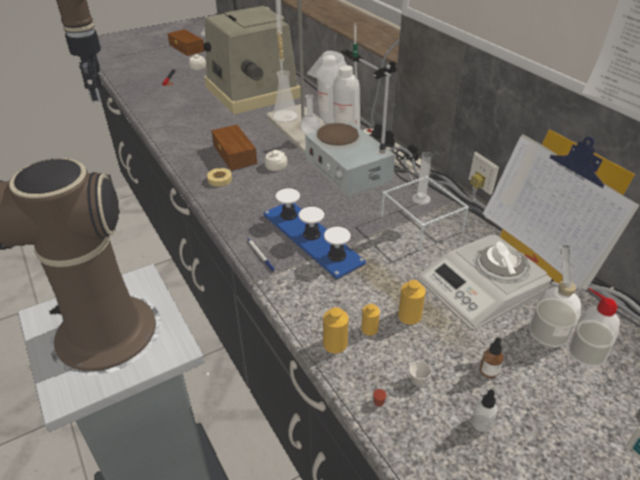

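The top view shows three brass weights at about (460,303), (456,258) and (465,208), and white pans at (236,240), (289,234) and (342,228). The middle weight at (456,258) has the smallest mask and is clearly shorter in the side view at (371,318), so it should be the 36 mm one. I'll check it in a crop and measure sizes.

```bash
python3 - <<'E'
from h import *
a=cv2.imread("pics/top0.png")[180:330,400:510];b=cv2.imread("pics/side0.png")[265:365,310:440]
a=cv2.resize(a,None,fx=3.4,fy=3.4,interpolation=2)[:500,:374];b=cv2.resize(b,None,fx=3.2,fy=3.2,interpolation=2)
c=np.zeros((510,800,3),np.uint8);c[:a.shape[0],:a.shape[1]]=a;c[:b.shape[0],380:380+b.shape[1]]=b
cv2.imwrite("pics/crop.png",c)
p=get_image("top")
hsv=cv2.cvtColor(p["pixels"],cv2.COLOR_RGB2HSV)
w=((hsv[...,2]>170)&(hsv[...,1]<40)).astype(np.uint8); w[:200]=0;w[260:]=0;w[:,:215]=0;w[:,370:]=0
n,_,s,ce=cv2.connectedComponentsWithStats(w)
for i in range(1,n):
    if s[i,4]>200: print("pan",s[i],ce[i],onz(p,ce[i],78).round(1))
for c in silhouettes("test_weight",p):
    ys,xs=np.nonzero(c["mask"]); print(c["conf"],xs.min(),xs.max(),ys.min(),ys.max(),onz(p,(xs.min(),ys.mean()),28).round(),onz(p,(xs.max(),ys.mean()),28).round(),"h", (onz(p,(xs.mean(),ys.max()),40)-onz(p,(xs.mean(),ys.min()),40)).round())
P=get_image("side")
for c in silhouettes("test_weight",P):
    ys,xs=np.nonzero(c["mask"]); print("side",c["conf"],xs.min(),xs.max(),ys.min(),ys.max())
E
```

```text
pan [327 213  31  30 728] [341.84478022 227.7293956 ] [527.6 -56.9  78. ]
pan [274 219  30  30 726] [288.44628099 233.80853994] [516.9  42.4  78. ]
pan [220 226  31  30 737] [234.84531886 240.31071913] [505.4 141.9  78. ]
0.97 438 474 289 315 [ 390. -241.   28.] [ 389. -310.   28.] h [-49.   2.   0.]
0.89 441 466 250 269 [ 472. -250.   28.] [ 471. -299.   28.] h [-37.   2.   0.]
0.77 443 479 195 227 [ 569. -258.   28.] [ 568. -329.   28.] h [-64.   3.   0.]
0.47 214 371 209 269 [508. 194.  28.] [ 506. -115.   28.] h [-118.   -1.    0.]
side 0.86 398 424 280 323
side 0.71 323 348 307 352
side 0.69 362 379 304 334
```

View pics/crop.png

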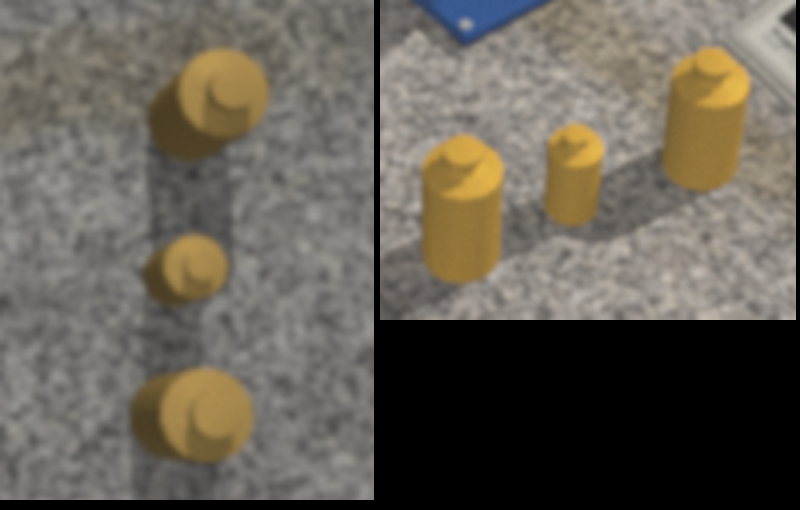

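The crop confirms it: the middle weight is much smaller and shorter than the two others, which are about 50 mm across. Pans are at (505,142), (517,42) and (528,-57), so the spacing of 100 mm checks out. I'll push each pan with closed fingers, starting with the left one.

```bash
python3 -m pendant '{"travel":[[60,-85,-20],[120,-170,-40],[180,-255,-60],[240,-345,-80],[318,-454,-100],[318,-454,-110],[318,-454,-120],[318,-454,-128],[318,-454,-128],[318,-454,-128]],"turn":[[0,0,0.1],[0,0,0.2],[0,0,0.3],[0,0,0.305],[0,0,0.305],[0,0,0.305],[0,0,0.305],[0,0,0.305],[0,0,0.305],[0,0,0.305]],"claw":[-1,-1,-1,-1,-1,-1,-1,-1,-1,-1]}' 30
```

```text
clock: 2.05
tool_pos: [506.8, 139.0, 119.2]
eef_rot: [[-1.0, 0.005, -0.001], [0.005, 1.0, -0.001], [0.001, -0.001, -1.0]]
wrist_force: [0.0, 0.3, -0.4]
width: 0.006
grip_force: 0.0
```

```bash
python3 -m pendant '{"travel":[[0,0,-15],[0,0,-25],[0,0,-32],[0,0,-38],[0,0,-38],[0,0,-38],[0,0,-38]],"turn":[[0,0,0],[0,0,0],[0,0,0],[0,0,0],[0,0,0],[0,0,0],[0,0,0]],"claw":[-1,-1,-1,-1,-1,-1,-1]}'
python3 -m pendant '{"travel":[[0,0,20],[0,0,45],[11,-100,45],[11,-100,38],[11,-100,20],[11,-100,10],[11,-100,0],[11,-100,0],[11,-100,0],[11,-100,0]],"turn":[[0,0,0],[0,0,0],[0,0,0],[0,0,0],[0,0,0],[0,0,0],[0,0,0],[0,0,0],[0,0,0],[0,0,0]],"claw":[-1,-1,-1,-1,-1,-1,-1,-1,-1,-1]}'
python3 -m pendant '{"travel":[[0,0,20],[0,0,45],[11,-100,45],[11,-100,38],[11,-100,20],[11,-100,10],[11,-100,0],[11,-100,0],[11,-100,0],[11,-100,0]],"turn":[[0,0,0],[0,0,0],[0,0,0],[0,0,0],[0,0,0],[0,0,0],[0,0,0],[0,0,0],[0,0,0],[0,0,0]],"claw":[-1,-1,-1,-1,-1,-1,-1,-1,-1,-1]}'
```

```text
clock: 2.92
tool_pos: [505.6, 142.5, 82.6]
eef_rot: [[-1.0, -0.0, 0.0], [-0.0, 1.0, 0.0], [-0.0, 0.0, -1.0]]
wrist_force: [-3.4, 1.1, 4.7]
width: -0.0
grip_force: 2.1
clock: 4.18
tool_pos: [516.2, 42.9, 82.4]
eef_rot: [[-1.0, -0.001, -0.001], [-0.001, 1.0, 0.001], [0.001, 0.001, -1.0]]
wrist_force: [-1.5, 0.1, 2.1]
width: -0.002
grip_force: 1.1
clock: 5.42
tool_pos: [527.1, -57.5, 83.1]
eef_rot: [[-1.0, -0.003, -0.002], [-0.003, 1.0, -0.002], [0.002, -0.002, -1.0]]
wrist_force: [-4.7, -3.9, 9.2]
width: 0.001
grip_force: 4.8
```

The forces at about 12.5 mm of travel were 4.7 N (left), 2.1 N (middle) and 9.2 N (right), so the middle plunger is the worn one. Next I move above the weight with the gripper open and look.

```bash
python3 -m pendant '{"travel":[[0,0,50],[0,0,100],[-14,-55,118],[-28,-110,118],[-42,-165,118],[-55,-216,118],[-55,-216,118],[-55,-216,118],[-55,-216,118],[-55,-216,118]],"turn":[[0,0,0],[0,0,0],[0,0,0],[0,0,0],[0,0,0],[0,0,0],[0,0,0],[0,0,0],[0,0,0],[0,0,0]],"claw":[-1,-1,1,1,1,1,1,1,1,1]}'
cat >> h.py <<'E'
def wrist():
    s=get_state(); p=get_image("wrist"); T=np.eye(4); T[:3,:3]=s["eef_rot"]; T[:3,3]=s["tool_pos"]
    M=np.linalg.inv(T@np.array(p["mount"])); p["R"]=M[:3,:3];p["t"]=M[:3,3]; return s,p
E
python3 - <<'E'
from h import *
s,p=wrist(); print(s["tool_pos"],s["wrist_force"])
cv2.imwrite("pics/w1.png",p["pixels"][:,:,::-1])
for c in landmark_of("test_weight",p): print(c["conf"],px(c),onz(p,px(c),0).round(1))
for c in silhouettes("test_weight",p):
    ys,xs=np.nonzero(c["mask"]); print(c["conf"],xs.min(),xs.max(),ys.min(),ys.max(),px(c))
E
```

```text
clock: 6.68
tool_pos: [473.0, -272.4, 200.1]
eef_rot: [[-1.0, -0.002, -0.0], [-0.002, 1.0, 0.0], [0.0, 0.0, -1.0]]
wrist_force: [-0.3, -0.3, -0.5]
width: 0.998
grip_force: 0.0
[ 473.00832055 -272.3559603   200.10179604] [-0.30042373 -0.30861967 -0.45455539]
0.96 [291.904 317.184] [ 565.6 -291.4    0. ]
0.83 [308.928 207.216] [ 470.2 -276.9    0. ]
0.78 [310.976  97.392] [ 387.9 -275.4    0. ]
0.83 269 357 43 136 [313.024  89.088]
0.77 251 324 289 400 [286.72 345.12]
0.59 281 334 185 249 [305.984 220.176]
```

View pics/w1.png

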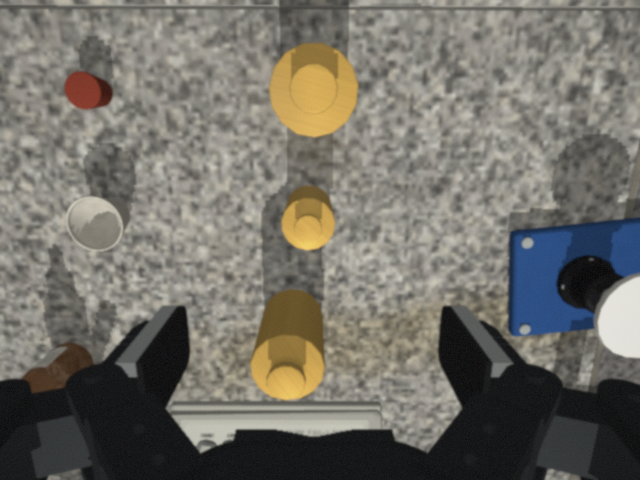

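The wrist view shows the small weight with its knob at (308,228) and rim centre near (308,223). The big ones are at (314,90) and (288,345). I'll compute its position from the rim and the knob.

```bash
python3 - <<'E'
from h import *
s,p=wrist()
print(onz(p,(308,223),56).round(1),onz(p,(308,228),69).round(1),(onz(p,(281.5,223),56)-onz(p,(335,223),56)).round(1))
for z in(90,100,110): print(z,onz(p,(287,380),z).round(1),(onz(p,(252,363),z)-onz(p,(325,363),z)).round(1))
for z in(80,100): print(z,onz(p,(314,90),z).round(1))
E
```

```text
[ 469.4 -277.7   56. ] [ 469.5 -277.6   69. ] [  0.1 -35.4   0. ]
90 [ 565.5 -291.    90. ] [  0.1 -46.6   0. ]
100 [ 558.6 -290.3  100. ] [  0.1 -44.6   0. ]
110 [ 551.8 -289.6  110. ] [  0.1 -42.6   0. ]
80 [ 387.8 -273.9   80. ]
100 [ 389.  -273.9  100. ]
```

```bash
python3 -m pendant '{"travel":[[-3.5,-5.2,-20],[-3.5,-5.2,-60],[-3.5,-5.2,-100],[-3.5,-5.2,-135],[-3.5,-5.2,-155],[-3.5,-5.2,-160],[-3.5,-5.2,-160],[-3.5,-5.2,-160],[-3.5,-5.2,-160],[-3.5,-5.2,-160],[-3.5,-5.2,-160],[-3.5,-5.2,-160],[-3.5,-5.2,-160]],"turn":[[0,0,0],[0,0,0],[0,0,0],[0,0,0],[0,0,0],[0,0,0],[0,0,0],[0,0,0],[0,0,0],[0,0,0],[0,0,0],[0,0,0],[0,0,0]],"claw":[1,1,1,1,1,1,1,-1,-1,-1,-1,-1,-1]}' 40
```

```text
clock: 8.5
tool_pos: [469.5, -278.7, 41.3]
eef_rot: [[-1.0, 0.0, 0.001], [0.0, 1.0, 0.001], [-0.001, 0.001, -1.0]]
wrist_force: [-0.4, 3.5, 5.6]
width: 0.406
grip_force: 40.2
```

```bash
python3 -m pendant '{"travel":[[0,0,25],[0,0,60],[0,0,95],[0,0,120],[8,53,120],[16,106,120],[24,160,120],[32,213,120],[40,266,120],[47.5,300,120],[47.5,315,120],[47.5,320,120],[47.5,320,120],[47.5,320,120],[47.5,320,120]],"turn":[[0,0,0],[0,0,0],[0,0,0],[0,0,0],[0,0,0],[0,0,0],[0,0,0],[0,0,0],[0,0,0],[0,0,0],[0,0,0],[0,0,0],[0,0,0],[0,0,0],[0,0,0]],"claw":[-1,-1,-1,-1,-1,-1,-1,-1,-1,-1,-1,-1,-1,-1,-1]}'
python3 - <<'E'
from h import *
s,p=wrist(); print(s["tool_pos"],s["wrist_force"],s["width"])
q=get_image("side")
c=np.hstack([cv2.resize(p["pixels"],(480,360)),cv2.resize(q["pixels"][130:290,250:390],(315,360))])
cv2.imwrite("pics/w2.png",c[:,:,::-1])
for th in("station_left","station_middle","station_right"):
    for c in landmark_of(th,p)[:2]: print(th,c["conf"],px(c),onz(p,px(c),78).round(1))
E
```

```text
clock: 10.38
tool_pos: [516.6, 40.0, 160.3]
eef_rot: [[-1.0, 0.001, 0.0], [0.001, 1.0, -0.0], [-0.0, -0.0, -1.0]]
wrist_force: [-0.9, -0.4, -5.0]
width: 0.406
grip_force: 41.6
[516.59627378  40.04036283 160.29834767] [-0.89988112 -0.40293145 -4.95495595] 0.4063344406386631
```

View pics/w2.png

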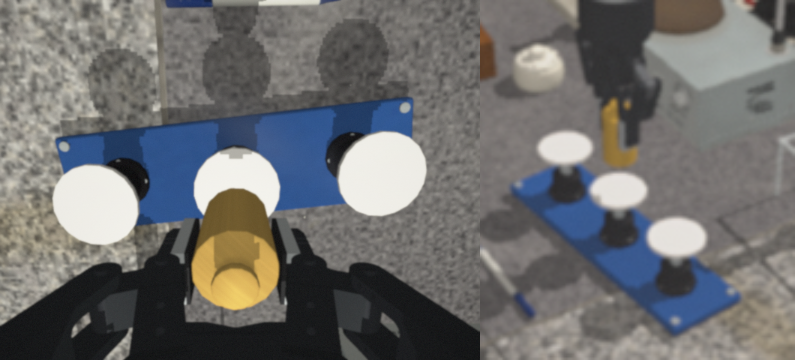

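The wrist view (scaled by 0.75) shows the weight held upright with its base over the middle pan. The outer pans are at (96,204) and (382,173), so their midpoint gives the middle axis.

```bash
python3 - <<'E'
from h import *
s,p=wrist()
a=onz(p,(96/.75,204/.75),78);b=onz(p,(382/.75,173/.75),78);print(a,b,(a+b)/2,np.linalg.norm(a-b),s["tool_pos"])
E
```

```text
[524.56377164 -58.02652984  78.        ] [501.99690531 140.11809253  78.        ] [513.28033848  41.04578134  78.        ] 199.4255621232245 [516.61525706  40.72382593 160.29286528]
```

```bash
python3 -m pendant '{"travel":[[-1.5,0,-15],[-1.5,0,-30],[-1.5,0,-38],[-1.5,0,-44],[-1.5,0,-49],[-1.5,0,-54],[-1.5,0,-59],[-1.5,0,-63],[-1.5,0,-65],[-1.5,0,-65],[-1.5,0,-65],[-1.5,0,-65]],"turn":[[0,0,0],[0,0,0],[0,0,0],[0,0,0],[0,0,0],[0,0,0],[0,0,0],[0,0,0],[0,0,0],[0,0,0],[0,0,0],[0,0,0]],"claw":[-1,-1,-1,-1,-1,-1,-1,-1,-1,-1,-1,-1]}'
```

```text
clock: 12.18
tool_pos: [515.2, 41.0, 95.4]
eef_rot: [[-1.0, -0.0, 0.0], [-0.0, 1.0, 0.0], [-0.0, 0.0, -1.0]]
wrist_force: [-1.1, 0.9, -0.3]
width: 0.408
grip_force: 42.0
```

```bash
python3 -m pendant '{"travel":[[0,0,0],[0,0,0],[0,0,0],[0,0,0],[0,0,0],[0,0,0],[0,0,0],[0,0,0]],"turn":[[0,0,0],[0,0,0],[0,0,0],[0,0,0],[0,0,0],[0,0,0],[0,0,0],[0,0,0]],"claw":[-0.12,-0.05,0.05,0.2,0.3,0.3,0.3,0.3]}'
python3 -m pendant '{"travel":[[0,0,10],[0,0,25],[0,0,45],[0,0,70],[0,0,100],[0,-50,120],[0,-110,120],[0,-160,120],[0,-160,120],[0,-160,120],[0,-160,120]],"turn":[[0,0,0],[0,0,0],[0,0,0],[0,0,0],[0,0,0],[0,0,0],[0,0,0],[0,0,0],[0,0,0],[0,0,0],[0,0,0]],"claw":[0.3,0.3,0.3,0.3,0.3,0.3,0.3,0.3,0.3,0.3,0.3]}'
python3 - <<'E'
from h import *
a=get_image("side");b=get_image("top")
f=lambda i:cv2.resize(i,(390,400),interpolation=2)
cv2.imwrite("pics/end.png",np.hstack([f(a["pixels"][160:280,255:372]),f(b["pixels"][180:280,230:328])])[:,:,::-1])
for p in(a,b):
    for c in silhouettes("test_weight",p): 
        if c["conf"]>.4:
            ys,xs=np.nonzero(c["mask"]);print(c["conf"],px(c),xs.min(),xs.max(),ys.min(),ys.max())
    for c in landmark_of("test_weight",p): print(c["conf"],px(c),onz(p,px(c),52).round(1))
E
```

```text
clock: 13.18
tool_pos: [515.1, 41.0, 95.3]
eef_rot: [[-1.0, -0.0, 0.0], [-0.0, 1.0, -0.0], [-0.0, -0.0, -1.0]]
wrist_force: [0.5, -0.1, 0.2]
width: 0.648
grip_force: 0.0
clock: 14.55
tool_pos: [515.1, -117.8, 215.5]
eef_rot: [[-1.0, -0.002, 0.0], [-0.002, 1.0, 0.0], [-0.0, 0.0, -1.0]]
wrist_force: [-1.3, 0.1, -1.6]
width: 0.652
grip_force: 0.0
0.98 [410.816 302.688] 398 425 280 324
0.84 [335.296 330.48 ] 322 348 307 353
0.83 [312.192 209.424] 304 318 197 226
0.9 [311.808 219.984] [519.6  49.   52. ]
0.84 [409.024 316.416] [ 527.1 -326.3   52. ]
0.84 [339.072 345.984] [ 367.4 -317.7   52. ]
0.61 [289.6   232.608] 279 299 221 244
0.89 [288.832 234.576] [519.6  44.4  52. ]
0.57 [454.976 213.984] [ 557.4 -274.9   52. ]
```

View pics/end.png

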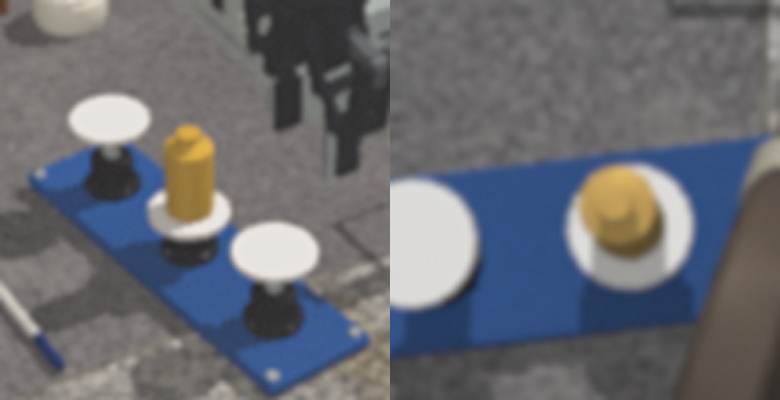

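The side view shows the weight standing upright near the middle of the middle pan, which has sunk onto its collar. The gripper is clear, so I'm handing in.

```bash
python3 -c "
from bench import *
print(job_done())"
```

```text
the job is handed in; nothing more can be done
None
```

The middle plunger is the worn one: pushed about 12.5 mm it gave 2.1 N, against 4.7 N on the left and 9.2 N on the right. The smallest brass weight now stands upright near the middle of its pan and holds it fully down, and the job was handed in at about 15 s of the 56 s, though no verdict came back.

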